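# Clamp the slide box in the hold-down jig

## Task

Slide the wooden box along the jig's channel until it is fully home against the end stop, then push the toggle clamp's handle all the way down over centre so that the clamp stays locked by itself with its rubber pad pressing on the lid of the box. Leave the beaker, the brown bottle and the jar where they stand.

Things in the scene. Friction and masses are not known exactly. Their poses are not given: they have to be found in the camera images.
- jig: Fixed jig: aluminium plate 12 mm thick (own x -165 to +105 mm, y -120 to +120 mm) on the desk, carrying a channel and a toggle clamp. Origin on the desk surface; x runs along the channel towards the end stop (roughly away from the robot), y to the left, z up. The clamp's steel cheek plates stand at x +-16, y -96 to -20 mm, up to 106 mm above the desk.
- end_stop (a point): Foot of the end stop's near face, on the plate top, in the middle of the channel (jig x +75, y +52, z +12 mm). The stop is 118 mm wide and stands 34 mm above the plate. The channel runs from it along jig -x, 98 mm wide between two steel rails (10 mm wide, 18 mm high above the plate), slightly flared at the open end 225 mm from the stop.
- slide_box: Loose wooden box, lid shut, 0.3 to 0.65 kg: 150 mm along the channel (its own y), 94 mm across (101 over hinges and clasp), 47 mm high, lying on the plate between the rails, so its lid is 59 mm above the desk. Origin: centre of its underside. Starts 40 to 80 mm short; home = far end touching the stop, origin at jig x 0. It slides with 2 to 6 N; push the middle of its near end.
- clamp_handle (a joint): Handle angle, rad: 0 = open (handle slopes up at 60 degrees from its hinge towards jig -y, clamp arm upright), 1.05 = fully down on its stop (handle level). About halfway it may drop by itself until the pad meets the lid (0.72). From there it takes 5 to 8 N at the grip to dead centre (0.93), short of which the sprung pad pushes it back; beyond, it snaps to the stop and stays.
- handle_hinge (a point): The handle's hinge pin (jig x 0, y -81, z +94 mm); its axis is along jig x. The handle swings in the plane jig x = 0, always on the jig -y side of the hinge.
- handle_grip (a point): Point on the middle line of the handle's black rubber grip, 100 mm from the hinge. The grip is 26 mm wide (along jig x), 16 mm thick, and lies 50 to 145 mm from the hinge. Press its upper face.
- clamp_pad: Black rubber pad, 26 mm across, on a sprung steel spindle at the end of the clamp arm; origin: centre of its pressing face. The arm (flat steel bars, 95 mm) swings in the plane jig x = 0, from upright at jig y about -30 mm (open, top about 180 mm above the desk) to level, pad at jig y about +48 mm, where it presses on the lid with about 12 N.
- beaker: Bystander: pale beaker, 91 x 84 x 113 mm, to the left of the jig. Origin: centre of its underside.
- bottle_brown: Bystander: brown bottle with black cap, 44 mm across, 120 mm high, to the left of the jig. Origin: centre of its underside.
- jar: Bystander: small clear jar, 54 mm across, 56 mm high, on the right between robot and jig. Origin: centre of its underside.

How it is judged:
By the outcome, as a careful person would: the job done as asked, in the order asked, and still so for the second after the job is handed in, with the robot touching nothing.
It also fails if it takes over 48 s, if anything falls off the work surface, if the arm or the gripper's body presses on something with over 40 N, if the wrist force passes 120 N, or if a joint passes its speed limit or range.

## Robot

A 6-joint arm with a two-finger parallel gripper is mounted at the origin on a cart in front of the work surface, level with it; the furniture and walls round the work are solid. World frame = base frame: x ahead of the robot, y to its left, z up, the work surface at z = 0. Lengths are in m, angles in rad, forces in N, time in s.
With the tool pointing down it reaches from about 0.275 to 1 m from the base axis. Payload 8.4 kg.
Tool frame: the origin (TCP) lies midway between the tips of the shut fingers; the grasp point (between the pads) lies 19 mm behind it; z points along the fingers, y is the line along which they close (so a half turn about z gives the same grasp; the last joint's range is limited). The gripper opens to 85 mm and grips with 20 to 120 N. Pads are 22 mm wide; open, the fingers measure 114 mm over their backs; the gripper's body (76 mm by 85 mm) begins 54 mm behind the grasp point. The pads swing forward as they close: fully open they stand 13 mm farther back than shut.
Start: joints at [-1.233, 0.353, 1.633, -0, 1.155, -0.002], TCP at [0.208, -0.589, 0.231] pointing down, gripper open.
Joint ranges: [-2.63, 2.63], [-0.92, 2.1], [0.06, 2.66], [-1.3, 4.44], [0, 2.69], [-3.02, 3.02]. Speed limits (rad/s): [2.22, 2.22, 2.79, 3.14, 3.14, 3.14].

## Interface

Orientations are given as a unit quaternion [w, x, y, z].
In Python, from bench import ctrl gives the robot as it stands. Calls block until the motion is done:
- ctrl.move_pose(position, orientation): joint-space move of the TCP to a pose.
- ctrl.line_to(position, rot=None, speed=0.15, force_limit=None): straight line of the TCP; rot=None keeps the orientation; speed is the mean speed in m/s. With force_limit (N) it stops when the force on the tool has changed by that much, and returns True; else False.
- ctrl.movej(angles): joint-space move.
- ctrl.gripper_open() and ctrl.close(): open the fingers fully, or close them until they stop; the grip force is fixed at half the most.
- ctrl.pause(seconds).
- ctrl.solve_ik(position, orientation): joint angles nearest the present ones, or None.
- ctrl.get_image(name): name is "side" or "top" or "wrist"; returns a dict with "image" (480x640x3 uint8, red, green, blue), "K" (3x3 intrinsics, pixels), "world_to_cam" (4x4, takes a point from world to camera coordinates). Camera axes: x right, y up, looking along -z (the intrinsics and any distortion apply to the point x, -y, -z); pixel columns grow to the right and rows downward; lengths in m; the calibration is good to about 2 mm. A picture is of the moment at which its call begins. There is no depth.
A pose or a line that the arm cannot do raises ctrl.PlanningError and nothing moves.
- ctrl.finish_job(): hands the job in; it is judged then, once.
Readings, each from a call of its own:
- ctrl.read_time_s(): time.
- ctrl.read_joint_pos(): joint angles.
- ctrl.read_joint_vel(): joint speeds.
- ctrl.read_tau(): joint torques, N m.
- ctrl.read_tcp_pos(): TCP position.
- ctrl.read_ee_rot(): TCP orientation.
- ctrl.read_ft_force(): force on the tool from outside, world axes, zero at the start.
- ctrl.read_torque(): the same for the moment, N m.
- ctrl.read_finger_gap(): finger opening in m.
- ctrl.read_finger_force(): force on a finger pad.
Only numpy, scipy, OpenCV 4.12 (cv2) and the standard library are available. Lean on these libraries where they do the work, as an engineer would, in place of code of your own. Each camera call takes 0.05 s, during which the arm holds its last target. There are 200 camera calls.

## Working session

There is one attempt and no reset: what is moved stays moved. The work goes in short steps, each a Python script; the robot and the scene stay as the last script left them, time stands still between calls to the robot, and variables do not carry over. Pictures are saved under pics/ and viewed, at most 10 in all, crops included, and the job is handed in when it is done.

```bash
mkdir -p pics; ls
python3 - <<'E'
from bench import ctrl
import cv2,numpy as np
for n in("top","side"):
    d=ctrl.get_image(n); cv2.imwrite(f"pics/{n}0.png",d["image"][:,:,::-1])
    np.savez(f"pics/{n}0.npz",K=d["K"],T=d["world_to_cam"]); print(n,[k for k in d],d["K"].tolist(),d["world_to_cam"].round(4).tolist())
print(ctrl.read_time_s(),ctrl.read_ee_rot(),ctrl.read_finger_gap())
E
```

```text
pics
top ['image', 'K', 'world_to_cam'] [[495.714508690652, 0.0, 319.39342362101263], [0.0, 495.714508690652, 239.38988592334962], [0.0, 0.0, 1.0]] [[-0.0192, -0.9997, -0.0151, 0.1298], [0.9935, -0.0208, 0.1116, -0.5563], [-0.1119, -0.0129, 0.9936, -1.3753], [0.0, 0.0, 0.0, 1.0]]
side ['image', 'K', 'world_to_cam'] [[485.5107730170597, 0.0, 318.201329061588], [0.0, 485.5107730170597, 228.7216945800042], [0.0, 0.0, 1.0]] [[0.9885, -0.1507, -0.0148, -0.5084], [0.0657, 0.3385, 0.9387, -0.1993], [-0.1365, -0.9288, 0.3445, -0.9164], [0.0, 0.0, 0.0, 1.0]]
0.1 [-5.82073848e-04  9.85604211e-01  1.69068008e-01 -9.56660583e-05] 0.08511779225168101
```

View pics/top0.png

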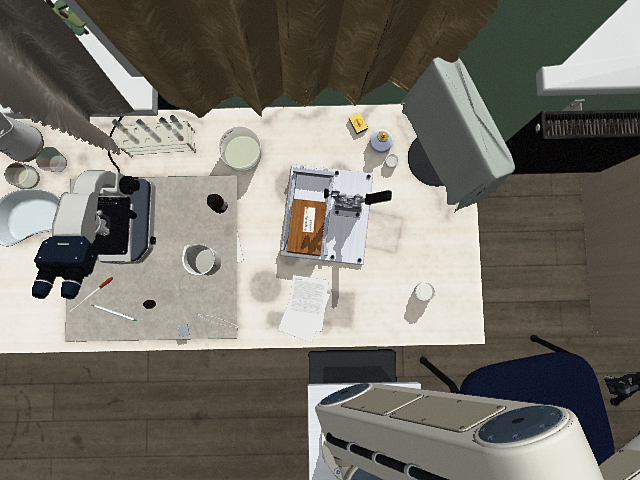

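View pics/side0.png

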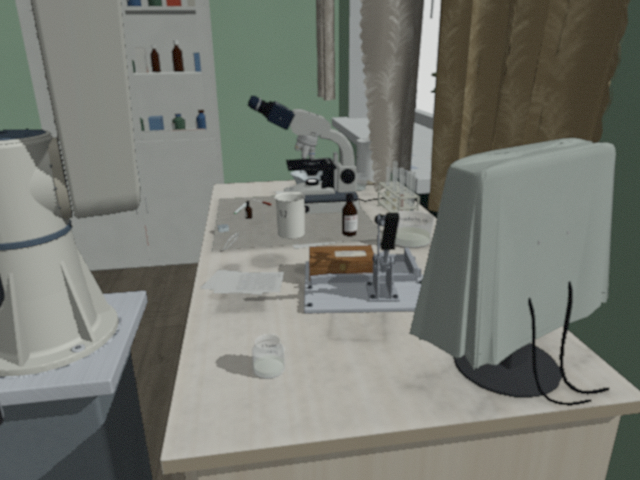

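The top view shows the jig at about (278–372, 165–265), with the box at (288–325, 198–255) and the handle pointing right at (390, 197). The jar is at (423, 291), the beaker at (200, 260) and the bottle at (217, 203). I'll enlarge the jig next.

Run:
```python
import cv2
i=cv2.imread("pics/top0.png")[155:275,265:405]
cv2.imwrite("pics/topc.png",cv2.resize(i,None,fx=5,fy=5,interpolation=cv2.INTER_CUBIC))
```

```text
(no output)
```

View pics/topc.png

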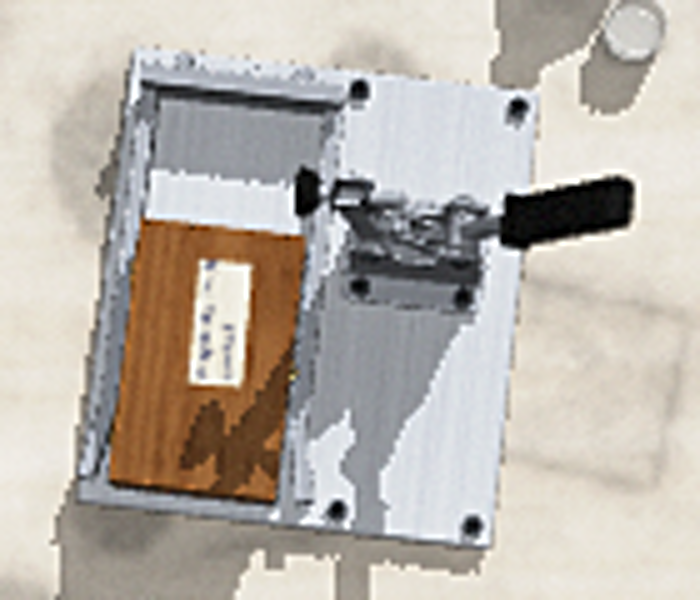

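The crop shows the plate corners at FL (135,50), FR (538,92), NR (492,546) and NL (80,500). The lid corners are at (145,220), (305,235), (275,500) and (110,487). The grip tip is at (632,200).

```bash
cat > h.py <<'E'
import numpy as np
from scipy.optimize import least_squares
def proj(P,d):
    c=np.c_[P,np.ones(len(P))]@d["T"].T
    return np.c_[d["K"][0,0]*c[:,0]/-c[:,2]+d["K"][0,2], d["K"][1,1]*-c[:,1]/-c[:,2]+d["K"][1,2]]
def place(p,L):
    c,s=np.cos(p[2]),np.sin(p[2]); L=np.asarray(L,float)
    return np.c_[p[0]+c*L[:,0]-s*L[:,1],p[1]+s*L[:,0]+c*L[:,1],L[:,2]]
def fit(L,px,d): return least_squares(lambda p:(proj(place(p,L),d)-px).ravel(),[.6,0,0])
E
python3 - <<'E'
from h import *
d=dict(np.load("pics/top0.npz"))
un=lambda c:(np.array(c)+.5)/5-.5+np.array([265,155])
J=[[.105,.12,.012],[.105,-.12,.012],[-.165,-.12,.012],[-.165,.12,.012]]
r=fit(J,un([[135,50],[538,92],[492,546],[80,500]]),d); p=r.x;print("jig",p,r.fun.round(2))
B=[[.075,.047,.059],[.075,-.047,.059],[-.075,-.047,.059],[-.075,.047,.059]]
r=fit(B,un([[145,220],[305,235],[275,500],[110,487]]),d); print("box",r.x,r.fun.round(2))
c,s=np.cos(p[2]),np.sin(p[2]);D=np.array([[c,s],[-s,c]])@(r.x[:2]-p[:2]);print("box in jig",D)
P=[[0,-.081-.145*.5,.094+.145*.866],[0,-.081-.05*.5,.094+.05*.866],[.075,.052,.012],[0,-.03,.18]]
for n in("top","side"):
    d=dict(np.load(f"pics/{n}0.npz"));q=proj(place(p,P),d);print(n,q.round(0).tolist(), ((q-[265,155])*5).round().tolist())
    print(proj(place(p,J),d).round().tolist())
# jar
d=dict(np.load("pics/top0.npz"));R=least_squares(lambda x:(proj(np.array([[x[0],x[1],.056]]),d)-[424,291]).ravel(),[.4,-.2]);print("jar",R.x)
E
```

```text
jig [ 0.665836    0.09199766 -0.13074411] [-0.42 -0.7   0.54 -0.49  0.34  0.57 -0.46  0.56]
box [ 0.59269567  0.15396198 -0.12911247] [-0.84 -0.1   0.38  0.41  0.53  0.37 -0.08 -0.68]
box in jig [-0.0805945   0.05190002]
top [[390.0, 195.0], [368.0, 199.0], [313.0, 176.0], [340.0, 193.0]] [[623.0, 198.0], [514.0, 220.0], [240.0, 107.0], [374.0, 188.0]]
[[291.0, 164.0], [373.0, 173.0], [363.0, 264.0], [280.0, 255.0]]
side [[394.0, 213.0], [388.0, 245.0], [408.0, 269.0], [383.0, 212.0]] [[644.0, 288.0], [615.0, 451.0], [713.0, 568.0], [590.0, 286.0]]
[[414.0, 257.0], [439.0, 304.0], [305.0, 307.0], [305.0, 259.0]]
jar [ 0.40735301 -0.16659809]
```

The fit is good to sub-pixel level: jig yaw is −0.131 and the box is 80 mm short. Next I'll push it home.

```bash
cat >> h.py <<'E'
from bench import ctrl
JIG=np.array([0.6658,0.0920,-0.1307]); Q=[0,np.cos(JIG[2]/2),np.sin(JIG[2]/2),0]
W=lambda x,y,z: place(JIG,[[x,y,z]])[0]
def jig(P):
    c,s=np.cos(JIG[2]),np.sin(JIG[2]);v=np.array(P)-[JIG[0],JIG[1],0];return np.array([c*v[0]+s*v[1],-s*v[0]+c*v[1],v[2]]).round(4)
E
python3 - <<'E'
from h import *
import cv2
ctrl.close()
ctrl.move_pose(W(-.20,.052,.26),Q)
ctrl.line_to(W(-.20,.052,.036),speed=.2)
print(ctrl.read_time_s(),ctrl.read_ft_force())
r=ctrl.line_to(W(-.11,.052,.036),speed=.06,force_limit=25); print(r,jig(ctrl.read_tcp_pos()),ctrl.read_ft_force())
if not r:
    r=ctrl.line_to(W(-.070,.052,.036),speed=.03,force_limit=15); print(r,jig(ctrl.read_tcp_pos()),ctrl.read_ft_force())
print(ctrl.read_time_s())
d=ctrl.get_image("top");cv2.imwrite("pics/p1.png",cv2.resize(d["image"][155:275,265:405,::-1],None,fx=5,fy=5,interpolation=cv2.INTER_CUBIC))
E
```

```text
4.9667 [ 0.20039996 -0.53533753 -0.16186289]
False [-0.111   0.0515  0.0357] [-6.78068621  0.41256738  5.16415834]
True [-0.0863  0.0513  0.0351] [-0.37312426 -0.27671381  0.35267609]
7.5
```

View pics/p1.png

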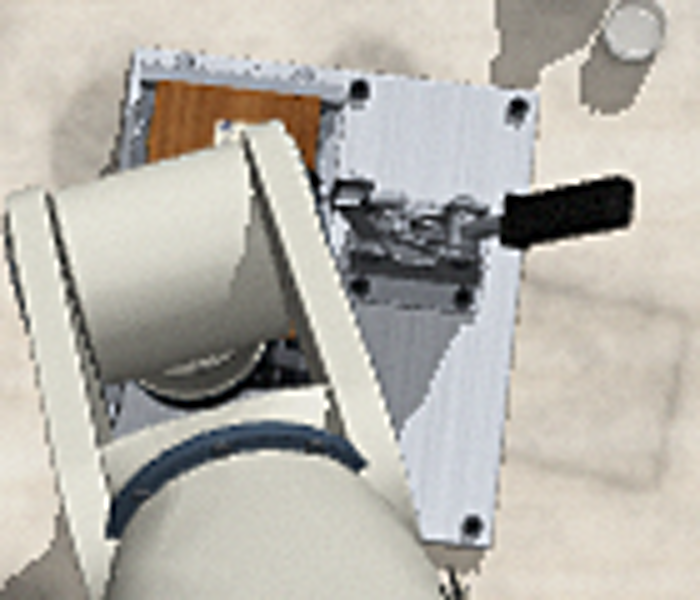

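The far end of the box now sits at the stop (crop row ~85), and the TCP at jig x −86 mm matches home. I'll press once more slowly to be sure, then retreat and look.

Run:
```python
from h import *
import cv2
r=ctrl.line_to(W(-.076,.052,.036),speed=.012,force_limit=14); print(r,jig(ctrl.read_tcp_pos()),ctrl.read_ft_force())
ctrl.line_to(W(-.13,.052,.036),speed=.1)
ctrl.line_to(W(-.17,.052,.27),speed=.25)
ctrl.line_to(W(-.1,-.095,.30),speed=.25)
print(ctrl.read_time_s())
ctrl.line_to(W(0,-.098,.29),speed=.2)
print(ctrl.read_time_s(),jig(ctrl.read_tcp_pos()))
d=ctrl.get_image("side");cv2.imwrite("pics/s1.png",cv2.resize(d["image"][150:320,290:470,::-1],None,fx=3.5,fy=3.5,interpolation=cv2.INTER_CUBIC))
d=ctrl.get_image("top");cv2.imwrite("pics/t1.png",cv2.resize(d["image"][155:275,265:405,::-1],None,fx=5,fy=5,interpolation=cv2.INTER_CUBIC))
```

```text
True [-0.0864  0.0511  0.0347] [-0.83217295 -0.08005489 -0.01008308]
10.5083
11.1583 [-0.0011 -0.0972  0.2894]
```

View pics/s1.png

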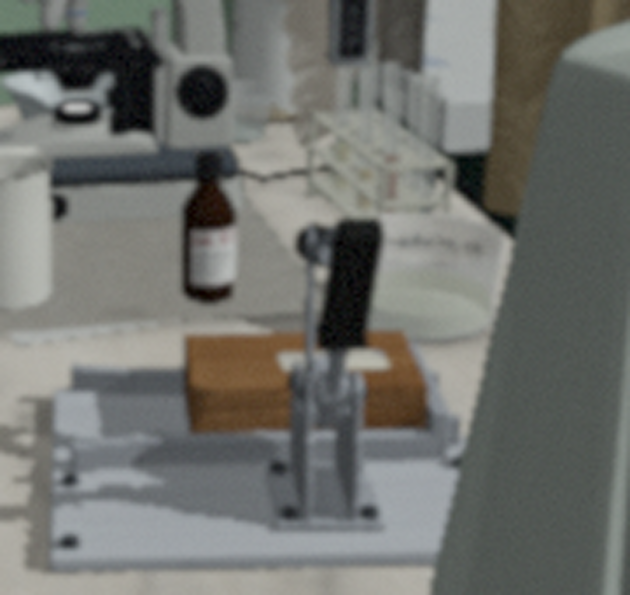

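View pics/t1.png

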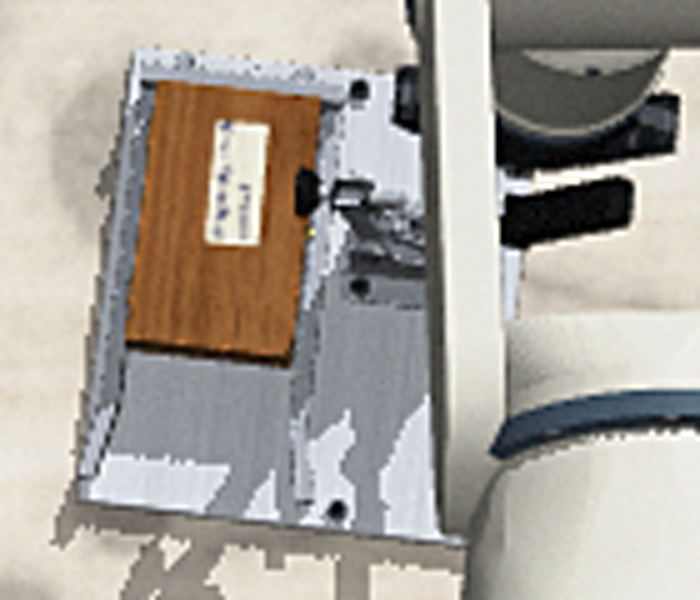

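The box is home: its far edge, (155,83) to (322,97), lies against the stop. The side view shows the handle still up and the gripper above it. Next I'll lower the fingers beside the handle and sweep it down along its arc.

Run:
```python
from h import *
import cv2
def tip(a,d,r=.1):
    t=np.pi/3-a; return W(0,-.081-r*np.cos(t)+d*np.sin(t)+.0145*np.sin(t),.094+r*np.sin(t)+d*np.cos(t))
ctrl.line_to(tip(0,.020),speed=.12,force_limit=10)
print(jig(ctrl.read_tcp_pos()),ctrl.read_ft_force())
for a in np.append(np.arange(.1,1.0,.1),[1.0,1.05,1.08]):
    r=ctrl.line_to(tip(a,.007),speed=.06,force_limit=25)
    print(round(a,2),r,jig(ctrl.read_tcp_pos()),ctrl.read_ft_force().round(1))
    if r: break
print(ctrl.read_time_s())
d=ctrl.get_image("side");cv2.imwrite("pics/s2.png",cv2.resize(d["image"][150:320,290:470,::-1],None,fx=3.5,fy=3.5,interpolation=cv2.INTER_CUBIC))
```

```text
[ 0.0005 -0.1011  0.1914] [-0.50128169 -0.00405318  1.0029445 ]
0.1 False [-0.0002 -0.1224  0.1791] [-0.3  0.1  0.7]
0.2 False [-0.0002 -0.1315  0.1732] [ 0.8 -0.4 -0.1]
0.3 False [-0.0002 -0.1401  0.1667] [-0.5  0.4  0.9]
0.4 False [-0.0003 -0.1481  0.1595] [ 0.   0.6 -0.8]
0.5 False [-0.0003 -0.1555  0.1516] [0.2 0.5 0.8]
0.6 False [-0.0003 -0.1621  0.1431] [-0.2 -0.5 -0. ]
0.7 False [-0.0003 -0.1679  0.1341] [ 0.6  0.4 -0.1]
0.8 False [ 0.     -0.1728  0.125 ] [0.6 1.3 1. ]
0.9 False [-0.0005 -0.1771  0.1151] [ 1.2  0.3 -0. ]
1.0 False [-0.0005 -0.1801  0.105 ] [-1.1  0.  -0.4]
1.05 False [ 0.0008 -0.1809  0.1021] [-2.6  2.4 10.9]
1.08 False [ 0.0009 -0.1809  0.1017] [-10.2   5.6  33.3]
16.2417
```

View pics/s2.png

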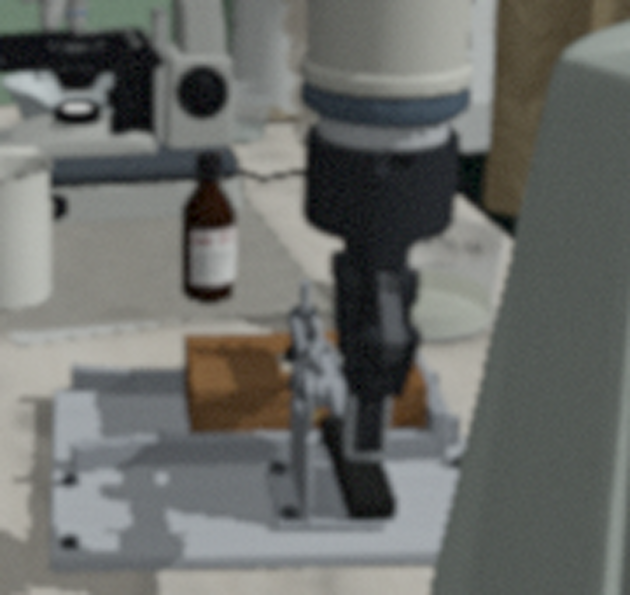

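The handle looks level and the force rose to 33 N on its stop. I'll back off and check that it stays down.

Run:
```python
from h import *
import cv2
p=ctrl.read_tcp_pos()
ctrl.line_to(p+[0,0,.17],speed=.12)
ctrl.line_to(W(-.26,-.2,.30),speed=.25)
ctrl.pause(.5)
print(ctrl.read_time_s(),ctrl.read_ft_force())
a=[]
for n,(r,c) in {"side":(150,290),"top":(155,265)}.items():
    d=ctrl.get_image(n)["image"][r:r+130,c:c+150,::-1]
    if n=="side": d=ctrl.get_image(n)["image"][190:320,295:445,::-1]
    a.append(cv2.resize(d,(400,347),interpolation=cv2.INTER_CUBIC))
cv2.imwrite("pics/f.png",np.hstack(a))
```

```text
19.5917 [-0.47659009 -0.38880249 -0.14546221]
```

View pics/f.png

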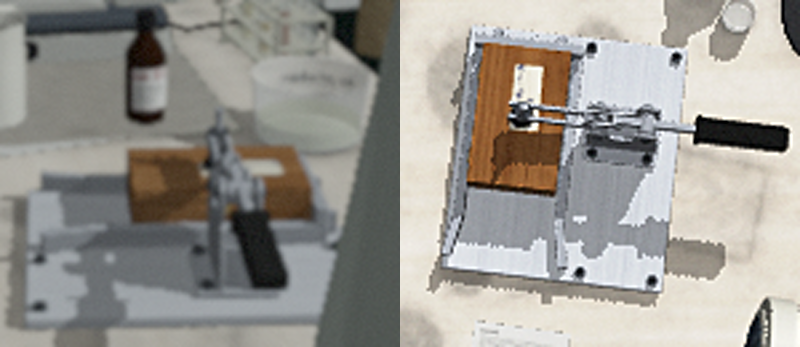

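The handle stayed down with the pad on the lid at (520,113) in the top half of the picture. I'll compare the grip tip, at side pixel about (398,297), with the predicted locked and unlocked positions before handing in.

Run:
```python
from h import *
d=dict(np.load("pics/side0.npz"))
for a in(.72,.93,1.05):
    t=np.pi/3-a; print(a,proj(np.array([W(0,-.081-.145*np.cos(t),.094+.145*np.sin(t))]),d).round(1))
```

```text
0.72 [[398.2 267.8]]
0.93 [[398.1 285. ]]
1.05 [[397.8 294.1]]
```

```bash
python3 -c "
from bench import ctrl
print(ctrl.finish_job())"
```

```text
the job is handed in; nothing more can be done
None
```

I pushed the box home against the end stop, then pushed the clamp handle down over centre. It stayed locked with the pad on the lid after the arm backed off, the arm went nowhere near the beaker, bottle or jar at table height, and I handed the job in at about 20 s.

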